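# Clip a wheel axle into the bench jig and hold its cam lever at full lift

### The arm

A 6-joint arm with a two-finger parallel gripper is mounted at the origin on the work surface. World frame = base frame: x ahead of the robot, y to its left, z up, the work surface at z = 0. Lengths are in m, angles in degrees, forces in N, time in s.
With the tool pointing down it reaches from about 0.375 to 0.75 m from the base axis. Payload 9 kg.
Tool frame: the origin (TCP) lies where the fingers leave the gripper's body, on its centre line; the fingertips stand 73 mm ahead of it and the grasp point (between the pads) lies 54 mm ahead of it (robot.tip_reach is the distance from the TCP to the fingertips, in m); z points along the fingers, y is the line along which they close (so a half turn about z gives the same grasp; the last joint's range is limited). The gripper opens to 85 mm and grips with 20 to 120 N. Pads are 22 mm wide; open, the fingers measure 114 mm over their backs; the gripper's body (76 mm by 85 mm) begins 54 mm behind the grasp point. The pads swing forward as they close: fully open they stand 13 mm farther back than shut.
Start: joints at [52.443, 5.964, 5.575, 89.605, 0, 77.527], TCP at [0.254, 0.543, 0.304] pointing down, gripper open.
Joint ranges: [-171.21, 171.21], [-48.23, 106.86], [-62.78, 66.21], [-105.2, 120.99], [-86.42, 89.51], [-180, 180]. Speed limits (degrees/s): [127.2, 127.2, 147.25, 180, 180, 180].

### API

Orientations are given as [roll, pitch, yaw] about the fixed x, y, z axes, in that order (R = Rz(yaw) Ry(pitch) Rx(roll)).
In Python, from plant import robot gives the robot as it stands. Calls block until the motion is done:
- robot.move_pose(position, orientation): joint-space move of the TCP to a pose.
- robot.line_to(position, vel=0.15, rotation=None, guard=None): straight line of the TCP; rotation=None keeps the orientation; vel is the mean speed in m/s. With guard (N) it stops when the force on the tool has changed by that much, and returns True; else False.
- robot.goto_joints(angles): joint-space move.
- robot.set_gripper(opening): finger opening in m; the grip force is fixed at half the most; returns when the fingers have stopped.
- robot.pause(seconds).
- robot.ik(position, orientation): joint angles nearest the present ones, or None.
- robot.observe(): the state.
- robot.grab_frame(name): name is "side" or "top" or "wrist"; returns the picture (384x512x3 uint8, blue, green, red); there is no depth.
- robot.get_calibration(name): a dict with "vertical_fov" (degrees; the focal length in pixels is half the picture's height over the tangent of half this angle, whatever the lens; pixels are square), "cx", "cy" (the principal point, pixels), "rvec" (rotation vector, rad) and "tvec" (3), from world to camera coordinates, as OpenCV has them. Camera axes: x right, y down, z forward; pixel columns grow to the right and rows downward; lengths in m; the calibration is good to about 2 mm. The wrist camera is an equidistant fisheye: a pixel r from the principal point sees the ray r / f radians off the axis. A picture is of the moment at which its call begins: read the wrist's pose just before it. get_calibration takes no time and is no camera call; for the wrist camera it gives the pose at the moment of the call.
A pose or a line that the arm cannot do raises robot.IKError and nothing moves.
- robot.job_done(): hands the job in; it is judged then, once.
The state is a dict: "time": time; "q": joint angles; "qvel": joint speeds; "joint_torque": joint torques, N m; "tool_pos": TCP position; "tcp_rot": TCP orientation; "ft_force": force on the tool from outside, world axes, zero at the start; "torque": the same for the moment, N m; "gripper_width": finger opening in m; "gripper_force": force on a finger pad.
Only numpy, scipy, OpenCV 4.12 (cv2) and the standard library are available. Lean on these libraries where they do the work, as an engineer would, in place of code of your own. Each camera call takes 0.05 s, during which the arm holds its last target. There are 200 camera calls.

### The job

Take the wheel axle from the wooden cradle and press it down, centred, past the sprung jaw until it sits fully home on the fork floors of the steel clip jig with the jaw snapped back over it, and let go of it. Then swing the jig's cam lever up to its highest lift point, so that the cam pushes the axle up against the jaw, and finish while holding the lever there: it springs back if let go. Leave the tin, the spanner and the bush alone.

Things in the scene. Friction and masses are not known exactly. Their poses are not given: they have to be found in the camera images.
- axle: Loose steel wheel axle, 200 mm long, 22 mm diameter, about 0.35 kg, with a collar 32 mm in diameter over its last 10 mm at the +y end. Origin at mid-length on its centre line; its y axis runs along it. At first it lies in the cradle with its centre line 45 mm above the bench. Either end may point either way in the jig.
- cradle: Fixed wooden cradle: base 70 x 190 mm, 12 mm thick, with two V rests, each 18 mm wide, 62 mm either side of the middle along its y axis (tops 49 mm above the bench). The axle lies along its y axis. Between the rests the axle is free for fingers (106 mm long, base 33 mm below the centre line).
- jig: Fixed steel clip jig, origin on the bench under the seated axle's middle. The axle seats along its y axis. Base plate 12 mm thick, x -110 to 50, y -75 to 75 mm. Two U forks at y = +/-60 mm (12 mm thick, slot 25 mm wide, mouth flared, tops 86 mm and slot floors 45 mm above the bench). The lever is on the -x side, the jaw on the +x side.
- seat (a point): Where the axle's middle belongs when seated: on the jig's centre, 56 mm above the bench, axes as the jig's. 'Centred' = within 20 mm along y. The jaw's two arms (10 mm thick) stand at y = +/-45 mm; between them (80 mm) the axle is free for fingers down to 30 mm above the bench, with only the cam (14 mm wide) under it.
- jaw (a joint): Sprung jaw, hinged low on the jig's +x side, axis along y: 0 = closed, up to 0.5 rad as its two noses are pushed out (+x). Closed, they reach over the slot to x = +3 mm, sloped top from 92 down to 74 mm, flat underside 67.5 mm above the bench. Pushing the axle past takes about 5 N (greased slopes) and opens it about 0.15 rad; then it snaps shut.
- cam_lever (a joint): Lever angle: 0 = down on its stop, where it starts (points to jig +y, 20 degrees above level); 1.22 rad = upright = highest lift; end stop 1.9. Turns about jig +x. Its cam, under the axle's middle, raises the seated axle 2.5 mm at 1.22, less to either side, and drags it up to 5 mm along. A spring returns it: 0.26 N m at the top (3 N at the handle).
- lever_grip (a point): Centre of the lever's handle: black cylinder 22 mm in diameter and 30 mm long, its axis along the jig's x axis with flat ends facing jig -x and +x (can be pinched by the ends from above and turns between the pads). It is 110 mm from the pivot; at the start it is 64 mm above the bench, upright 136 mm.
- lever_pivot (a point): Point on the lever's turning axis in the plane of the handle's centre: jig x = -85 mm, y = 0, 26.5 mm above the bench.
- tin: Bystander: loose tin, 70 mm diameter, 90 mm tall; origin under its centre. Leave alone.
- spanner: Bystander: loose steel spanner 170 mm long lying on the bench. Leave alone.
- bush: Bystander: loose brass bush, 44 mm diameter, 30 mm tall; origin under its centre. Leave alone.
There are look-alikes about, which are no part of the job. Of the things shaped like the jig, the steel one is meant.

How it is judged:
By the outcome, as a careful person would: the job done as asked, in the order asked, and still so for the second after the job is handed in, while the arm keeps its last pose, push and grip.
It also fails if it takes over 59 s, if anything falls off the work surface, if the arm or the gripper's body presses on something with over 40 N, if the wrist force passes 120 N, or if a joint passes its speed limit or range.

## Working session

There is one attempt and no reset: what is moved stays moved. The work goes in short steps, each a Python script; the robot and the scene stay as the last script left them, time stands still between calls to the robot, and variables do not carry over. Pictures are saved under pics/ and viewed, at most 10 in all, crops included, and the job is handed in when it is done.

```bash
mkdir -p pics; ls; python3 - <<'E'
from plant import robot
import cv2,numpy as np
for n in("top","side"):
    im=robot.grab_frame(n); cv2.imwrite(f"pics/{n}0.png",im); c=robot.get_calibration(n); print(n,c)
a=[cv2.resize(cv2.imread(f"pics/{n}0.png"),(800,600),interpolation=cv2.INTER_CUBIC) for n in("top","side")]
cv2.imwrite("pics/top0b.png",a[0]);cv2.imwrite("pics/side0b.png",a[1])
o=robot.observe();print(o)
E
```

```text
pics
top {'vertical_fov': 57.416525396576496, 'cx': 251.06109129073957, 'cy': 195.7976076607239, 'rvec': array([ 2.23532939, -2.17433323,  0.11878976]), 'tvec': array([0.02363465, 0.5263714 , 0.85903266])}
side {'vertical_fov': 45.75383536073832, 'cx': 258.9096225255317, 'cy': 188.90975605504045, 'rvec': array([ 2.09242114, -0.14473865,  0.11348422]), 'tvec': array([-0.52799127,  0.12379233,  1.01110595])}
{'time': 0.1, 'q': array([5.24448790e+01, 5.99656218e+00, 5.53079455e+00, 8.96060257e+01,
       1.03763498e-03, 7.75255437e+01]), 'qvel': array([-0.04076979, -0.13840962, -0.00201475, -0.01259089, -0.10485983,
       -0.01452166]), 'joint_torque': array([ 6.54042044e-03, -5.58203745e+01,  5.04721177e+01,  1.27806509e-02,
       -2.49937793e-04,  5.02305977e-05]), 'tool_pos': array([0.2541943 , 0.54324506, 0.30317917]), 'tcp_rot': array([-1.79930126e+02, -1.65208066e-02,  1.54919325e+02]), 'ft_force': array([-0.50546206,  0.14756613, -0.07567674]), 'torque': array([-0.03810816, -0.01809717,  0.02798989]), 'gripper_force': 0.0, 'gripper_width': 0.08545336355634894}
```

View pics/top0b.png

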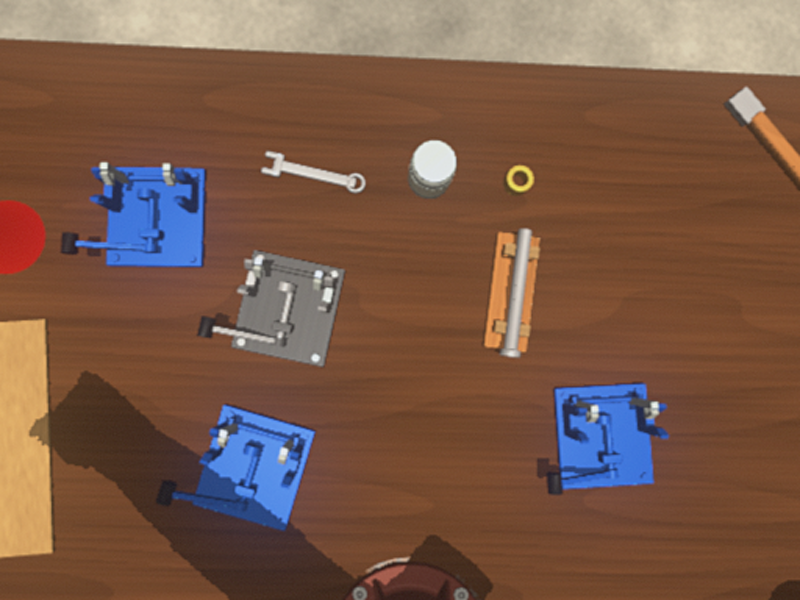

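View pics/side0b.png

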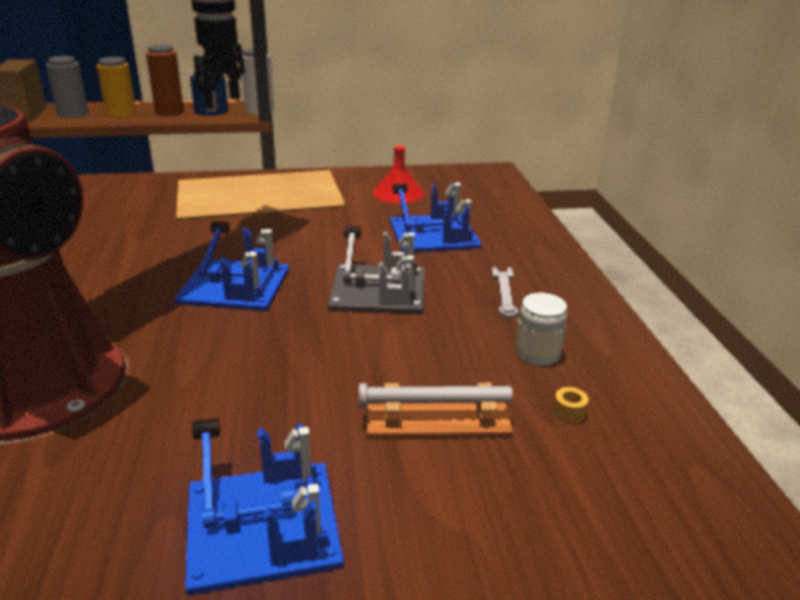

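The top view (800x600 picture) shows four jig shapes: blue at (155,215), (255,465) and (605,435), and grey steel at (290,308). The grey one is the steel jig, with its lever to the left (world +y) and its jaw up (world +x). The axle is in the cradle at (518,292) with its collar at the bottom end, (512,352). I'll confirm both in crops and measure them.

```bash
cat > h.py <<'E'
import cv2,numpy as np
from plant import robot
def K(c): 
    f=192/np.tan(np.radians(c["vertical_fov"]/2)); return f,np.array([[f,0,c["cx"]],[0,f,c["cy"]],[0,0,1.]])
def ray(c,p,fish=False):
    f,k=K(c); d=(np.array(p,float).reshape(-1,2)-[c["cx"],c["cy"]])/f
    if fish:
        r=np.linalg.norm(d,axis=1)+1e-12; v=np.c_[d*(np.sin(r)/r)[:,None],np.cos(r)]
    else: v=np.c_[d,np.ones(len(d))]
    R=cv2.Rodrigues(c["rvec"])[0]; return -R.T@c["tvec"], v@R
def onplane(c,p,z,fish=False):
    o,v=ray(c,p,fish); return o+v*((z-o[2])/v[:,2])[:,None]
def proj(c,P,fish=False):
    R=cv2.Rodrigues(c["rvec"])[0]; X=np.array(P,float).reshape(-1,3)@R.T+c["tvec"]; f,_=K(c)
    if fish:
        h=np.linalg.norm(X[:,:2],axis=1)+1e-12; t=np.arctan2(h,X[:,2]); return X[:,:2]/h[:,None]*(t*f)[:,None]+[c["cx"],c["cy"]]
    return X[:,:2]/X[:,2:]*f+[c["cx"],c["cy"]]
E
python3 - <<'E'
from h import *
im=cv2.imread("pics/top0.png");c=robot.get_calibration("top")
hsv=cv2.cvtColor(im,cv2.COLOR_BGR2HSV)
m=((hsv[...,1]<75)&(hsv[...,2]>45)).astype(np.uint8)*255
j=np.zeros_like(m);j[150:245,140:228]=m[150:245,140:228]
j=cv2.morphologyEx(cv2.morphologyEx(j,cv2.MORPH_CLOSE,np.ones((9,9))),cv2.MORPH_OPEN,np.ones((11,11)))
cs=max(cv2.findContours(j,0,2)[0],key=cv2.contourArea); r=cv2.minAreaRect(cs); b=cv2.boxPoints(r)
P=onplane(c,b,.012);print("box",b,"\n",P[:,:2],np.linalg.norm(P-np.roll(P,-1,0),axis=1))
a=np.zeros_like(m);a[140:235,305:350]=m[140:235,305:350]
cs=max(cv2.findContours(a,0,2)[0],key=cv2.contourArea); ra=cv2.minAreaRect(cs);ba=cv2.boxPoints(ra)
A=onplane(c,ba,.045);print("axle",ba,"\n",A[:,:2],A.mean(0),np.linalg.norm(A-np.roll(A,-1,0),axis=1))
v=im.copy()
cv2.drawContours(v,[cv2.boxPoints(r).astype(int)],0,(0,255,0),1);cv2.drawContours(v,[ba.astype(int)],0,(0,255,0),1)
L=cv2.resize(v[150:245,120:228],None,fx=4,fy=4,interpolation=2);Rr=cv2.resize(v[140:235,295:365],None,fx=4,fy=4,interpolation=2)
cv2.imwrite("pics/crop1.png",np.hstack([L,Rr]))
E
```

```text
box [[145.10243 221.52194]
 [158.56584 158.69266]
 [220.43901 171.9512 ]
 [206.9756  234.78049]] 
 [[0.45452884 0.29848112]
 [0.61237873 0.27243787]
 [0.58383427 0.11671535]
 [0.42567245 0.14499152]] [0.15998387 0.15831706 0.16066955 0.15617858]
axle [[319.6731  227.50282]
 [327.36395 145.10063]
 [339.63043 146.2455 ]
 [331.93958 228.64769]] 
 [[ 0.45139055 -0.12926629]
 [ 0.65440321 -0.14579455]
 [ 0.65260703 -0.17640369]
 [ 0.44938478 -0.15933651]] [ 0.55194639 -0.15270026  0.045     ] [0.20368437 0.0306618  0.20393766 0.03013705]
```

View pics/crop1.png

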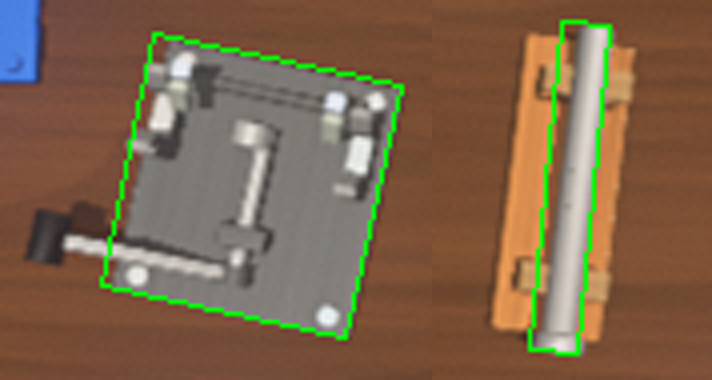

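The crop confirms the steel-grey jig: unpainted plate, lever handle at the left, jaw noses and forks at the top. It also shows the axle on the orange cradle. Next I'll take closer wrist views over the jig.

```bash
python3 - <<'E'
from h import *
o=robot.observe(); 
robot.move_pose([0.50,0.21,0.30],[180,0,-100])
c1=robot.get_calibration("wrist");im1=robot.grab_frame("wrist");cv2.imwrite("pics/w1.png",im1)
import pickle;pickle.dump(c1,open("c1.pkl","wb"))
R=cv2.Rodrigues(c1["rvec"])[0];print("cam",-R.T@c1["tvec"],c1)
o=robot.observe();print(o["time"],o["q"],o["tool_pos"])
cv2.imwrite("pics/w1b.png",cv2.resize(im1,(800,600),interpolation=2))
E
```

```text
cam [0.48784136 0.1420789  0.37168686] {'vertical_fov': 65.70646984690485, 'cx': 252.24941411938266, 'cy': 193.29740919980364, 'rvec': array([-0.26881812, -3.07454517, -0.43348856]), 'tvec': array([ 0.45601823, -0.31856904,  0.29476749])}
2.3667 [ 8.99318826e+00 -4.17122688e+00 -5.06741606e+00  8.91065129e+01
  2.58382683e-03 -7.10142450e+01] [0.49987166 0.21033452 0.29999125]
```

View pics/w1b.png

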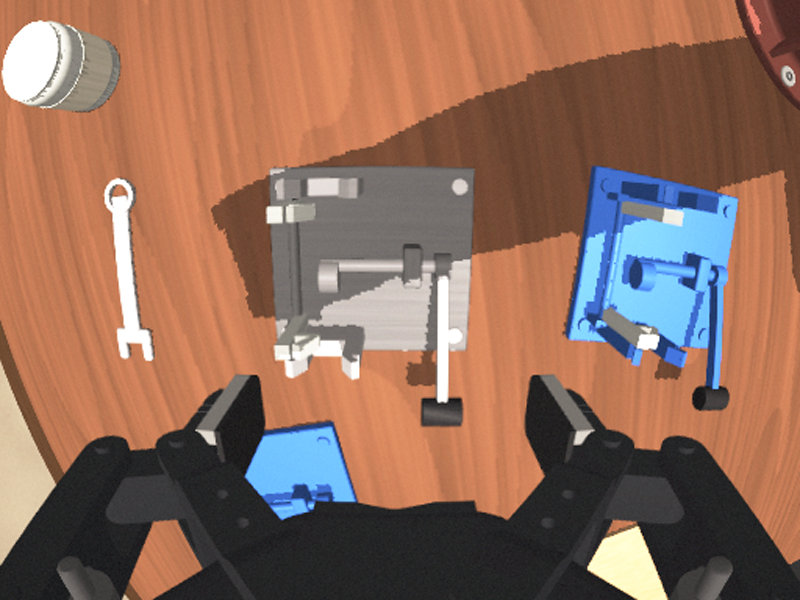

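The wrist view (800x600 picture) shows the steel plate's -y edge running from (270,168) to (475,170), its -x edge from (475,170) to (467,350), and the black handle at (442,412). I'll fit those edges on the plane z = 12 mm.

```bash
python3 - <<'E'
from h import *
import pickle
c=pickle.load(open("c1.pkl","rb"));im=cv2.imread("pics/w1.png");hsv=cv2.cvtColor(im,cv2.COLOR_BGR2HSV)
g=(hsv[...,1]<60)
T=[];R=[];L=[]
for x in range(182,297):
    r=np.where(g[95:130,x])[0]; T.append((x,95+r[0]-.5)) if len(r) else 0
for y in range(114,218):
    r=np.where(g[y,270:318])[0]; R.append((270+r[-1]+.5,y)) if len(r) else 0
for y in range(146,203):
    r=np.where(g[y,160:200])[0]; L.append((160+r[0]-.5,y)) if len(r) else 0
def fit(p,n):
    P=onplane(c,p,.012,True)[:,:2]
    for _ in range(3):
        vx,vy,x0,y0=cv2.fitLine(P.astype(np.float32),cv2.DIST_HUBER,0,.001,.001).ravel()
        e=(P-[x0,y0])@[-vy,vx]; P=P[abs(e)<.002]
    a=np.degrees(np.arctan2(vy,vx));print(n,len(P),"rms",e.std(),"angle",a); return np.array([x0,y0]),a
t=fit(T,"top");r=fit(R,"right");l=fit(L,"left")
m=lambda a:(a+45)%90-45
yaw=np.mean([m(t[1]),m(r[1]),m(l[1])]) ; yaw=(2*m(t[1])+2*m(r[1])+m(l[1]))/5
th=np.radians(yaw);ex=np.array([np.cos(th),np.sin(th)]);ey=np.array([-ex[1],ex[0]])
xr,xl,yt=r[0]@ex,l[0]@ex,t[0]@ey
print("yaw",yaw,"width x",xl-xr)
O=ex*((xr+.11+xl-.05)/2)+ey*(yt+.075);print("origin",O, "from right",xr+.11,"left",xl-.05)
# checks: handle and pivot
P=lambda x,y,z:np.r_[O+ex*x+ey*y,z]
q=proj(c,[P(-.085,.1034,.064),P(-.085,0,.0265),P(.03,.06,.086),P(-.11,.075,.012),P(.003,.045,.074),P(.003,-.045,.074)],True);print("expected px800",q*1.5625)
k=(im.max(2)<60);k[:235]=0;k[275:]=0;k[:,:262]=0;k[:,305:]=0
ys,xs=np.where(k);hp=onplane(c,[xs.mean(),ys.mean()],.064,True)[0,:2]-O;print("handle jig",hp@ex,hp@ey,len(xs))
# top-camera: axle
ct=robot.get_calibration("top");it=cv2.imread("pics/top0.png");h=cv2.cvtColor(it,cv2.COLOR_BGR2HSV)
C=[]
for y in range(152,218):
    s=np.where((h[y,318:348,1]<75)&(h[y,318:348,2]>70))[0]; C.append((318+(s.min()+s.max())/2,y))
A=onplane(ct,C,.045+.004)[:,:2];vx,vy,x0,y0=cv2.fitLine(A.astype(np.float32),cv2.DIST_HUBER,0,.001,.001).ravel()
s=np.where((h[130:240,326:336,1]<75).sum(1)>=2)[0]+130
print("axle line",vx,vy,x0,y0,np.degrees(np.arctan(vy/vx)),"plate top-cam origin proj",proj(ct,P(-.11,-.075,.012))*1.5625)
pickle.dump((O,yaw),open("jig.pkl","wb"))
E
```

```text
top 115 rms 0.00043399021683392314 angle -10.476855
right 104 rms 0.0003745063371335519 angle 79.48875
left 57 rms 0.0004393323289513295 angle 79.196266
yaw -10.55599 width x 0.15924424
origin [0.54853797 0.20214674] from right 0.5026001 left 0.5018443
expected px800 [[440.23421111 410.5196457 ]
 [441.35344149 265.60953009]
 [278.10989702 368.00023185]
 [465.73325586 350.35405527]
 [318.16945576 342.27956809]
 [314.01447193 211.1652731 ]]
handle jig -0.08490379748836904 0.09716684809673942 129
axle line 0.99388367 -0.11043199 0.5535587 -0.15449765 -6.3402185 plate top-cam origin proj [[321.16365933 366.16477899]]
```

```bash
python3 - <<'E'
from h import *
import pickle
robot.move_pose([0.64,-0.155,0.28],[180,0,174])
c=robot.get_calibration("wrist");im=robot.grab_frame("wrist");cv2.imwrite("pics/w2.png",im);pickle.dump(c,open("c2.pkl","wb"))
q=proj(c,[[.6535,-.166,.045],[.552,-.1543,.045],[.4525,-.143,.045]],True);print(q)
cv2.imwrite("pics/w2b.png",cv2.resize(im,(800,600),interpolation=2))
o=robot.observe();print(o["time"],o["q"])
E
```

```text
[[241.40464628 189.82068533]
 [242.03447747  92.89941086]
 [243.21551966   1.03537052]]
3.875 [-2.48575566e+01  1.61464260e+01  1.45002527e+01  8.83363932e+01
  1.03581429e-02 -1.89981249e+01]
```

View pics/w2b.png

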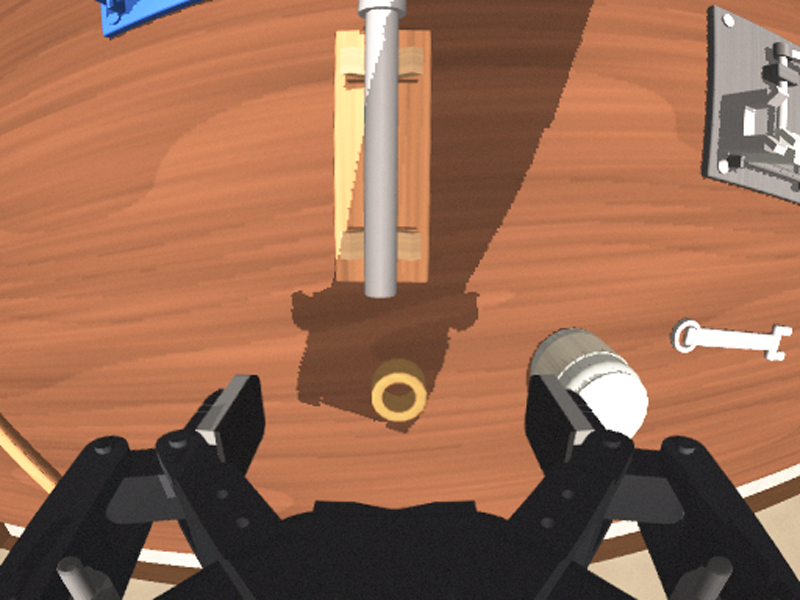

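The view shows the axle free end at (381,297), the collar at (383,8), the bush at (399,397) and the tin at (590,390). The axle is about 2 mm from the top-camera estimate. I'll measure it here and grasp it.

```bash
python3 - <<'E'
from h import *
import pickle
c=pickle.load(open("c2.pkl","rb"));im=cv2.imread("pics/w2.png");h=cv2.cvtColor(im,cv2.COLOR_BGR2HSV)
C=[];W=[]
for y in range(15,186):
    s=np.where(h[y,225:265,1]<60)[0]
    if len(s)>15: C.append((225+(s.min()+s.max())/2,y));W.append(np.ptp(s)+1)
A=onplane(c,C,.045,True)[:,:2];vx,vy,x0,y0=cv2.fitLine(A.astype(np.float32),cv2.DIST_HUBER,0,.001,.001).ravel()
d=np.array([vx,vy])*np.sign(vx)
end=onplane(c,[381/1.5625,max(np.where(h[:210,243,1]<60)[0])+.5],.045,True)[0,:2]
p=np.array([x0,y0]);e=p+d*((end-p)@d);mid=e-d*.1;ang=np.degrees(np.arctan2(d[1],d[0]))
print(len(C),np.median(W),"end",end,"mid",mid,"ang",ang)
col=onplane(c,[383/1.5625,0],.045,True)[0,:2];print("collar edge dist",np.linalg.norm(col-e))
assert np.linalg.norm(mid-[.552,-.1543])<.006
yaw=180+ang
robot.move_pose([*mid,.2],[180,0,yaw])
robot.line_to([*mid,.099],vel=.12)
robot.set_gripper(0.0)
o=robot.observe();print(o["gripper_width"],o["gripper_force"],o["tool_pos"],o["tcp_rot"],o["ft_force"],o["time"])
robot.line_to([*mid,.27],vel=.15)
o=robot.observe();print(o["gripper_width"],o["gripper_force"],o["ft_force"],o["torque"],o["time"])
O,jy=pickle.load(open("jig.pkl","rb"))
robot.move_pose([*O,.27],[180,0,jy-90])
o=robot.observe();print(o["tool_pos"],o["ft_force"],o["torque"],o["time"])
a=robot.grab_frame("wrist")
cv2.imwrite("pics/w3.png",a);pickle.dump(robot.get_calibration("wrist"),open("c3.pkl","wb"))
s=robot.grab_frame("side");cv2.imwrite("pics/s3.png",s)
v=np.hstack([cv2.resize(a,(400,300)),cv2.resize(s[60:240,170:350],(400,400))[:300]])
cv2.imwrite("pics/v3.png",v)
E
```

```text
171 21.0 end [ 0.65451887 -0.16348627] mid [ 0.55501651 -0.15347578] ang -6.297187
collar edge dist 0.2042681907487403
0.020078046453266316 58.63918840885162 [ 0.5551884  -0.154092    0.09943307] [-1.79927194e+02  2.96201291e-02  1.73681075e+02] [-0.5106865  -3.95547734  2.66209751] 6.0333
0.020135163001118204 58.69027376174927 [-0.28537574  0.03852497 -3.36353918] [ 0.04904189 -0.04163777  0.00400548] 7.325
[0.54882209 0.2012851  0.26979677] [ 0.45227238  0.02416446 -4.18874733] [ 0.0188137  -0.03798267 -0.00840861] 8.6583
```

View pics/v3.png

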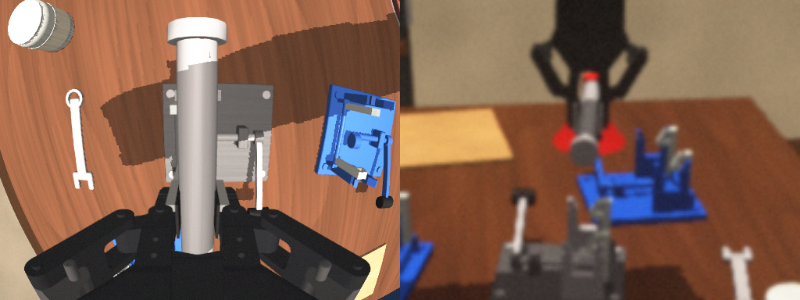

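The axle is held straight, with its collar toward jig -y, above the jig. I'll use its known line between the pads to check the wrist camera's lateral bias.

```bash
python3 - <<'E'
from h import *
import pickle
c=pickle.load(open("c3.pkl","rb"));im=cv2.imread("pics/w3.png");h=cv2.cvtColor(im,cv2.COLOR_BGR2HSV)
o=robot.observe();t=o["tool_pos"];ps=np.radians(o["tcp_rot"][2]);tx=np.array([np.cos(ps),np.sin(ps)]);ty=np.array([np.sin(ps),-np.cos(ps)])
print(t,o["tcp_rot"])
row=h[70];
g=cv2.cvtColor(im,cv2.COLOR_BGR2GRAY).astype(float)
for y in (62,70,78,86,92,98):
    # edges: strongest gradient near sat change
    s=np.where(h[y,215:290,1]<60)[0]+215
    P=onplane(c,[[s.min()-.5,y],[s.max()+.5,y],[(s.min()+s.max())/2,y]],t[2]-.054,True)[:,:2]-t[:2]
    print(y,s.min(),s.max(),P@ty*1e3,(P@tx)[2]*1e3)
s=np.where(h[20:50,250,1]<60)[0]+20;print("collar top",s.min(),(onplane(c,[250,s.min()],t[2]-.054+.005,True)[0,:2]-t[:2])@tx)
E
```

```text
[0.54892345 0.20101212 0.26988898] [ 1.79996833e+02 -1.35314717e-02 -1.00700022e+02]
62 226 278 [-11.15861598  10.86323882  -0.14624324] 89.71432154686087
70 226 278 [-11.1569312   10.86180578  -0.1461206 ] 86.25754484934578
78 226 278 [-11.16068751  10.86570826  -0.14604914] 82.82592684819724
86 226 278 [-11.16984857  10.87491098  -0.14602838] 79.41427293191572
92 226 278 [-11.18025522  10.88528068  -0.14604588] 76.86557638127437
98 226 278 [-11.1936918   10.89862202  -0.14609165] 74.32314398298726
collar top 22 0.10604478294966543
```

```bash
python3 - <<'E'
from h import *
import pickle
O,jy=pickle.load(open("jig.pkl","rb"));th=np.radians(jy);ex=np.array([np.cos(th),np.sin(th)]);ey=np.array([-ex[1],ex[0]])
def st(n):
    o=robot.observe();e=o["tool_pos"][:2]-O;print(n,round(o["time"],2),"jig xy mm",(e@ex*1e3).round(2),(e@ey*1e3).round(2),"axle z",(o["tool_pos"][2]-.054).round(4),"yaw",o["tcp_rot"][2].round(2),"F",o["ft_force"].round(1),"T",o["torque"].round(2),"w",round(o["gripper_width"],4));return o
o=st("start");corr=O-o["tool_pos"][:2]
T=O+corr
robot.line_to([*T,.054+.105],vel=.12,rotation=[180,0,jy-90+.13]);robot.pause(.2)
o=st("hover");T=T+(O-o["tool_pos"][:2])
g=robot.line_to([*T,.054+.070],vel=.04,guard=25);st(f"mid {g}")
if not g:
    g=robot.line_to([*T,.054+.0555],vel=.03,guard=25);st(f"down {g}")
    robot.pause(.2);st("settled")
s=robot.grab_frame("side");cv2.imwrite("pics/s4.png",s)
w=robot.grab_frame("wrist");cv2.imwrite("pics/w4.png",w)
E
```

```text
start 8.76 jig xy mm 0.59 -1.04 axle z 0.2159 yaw -100.7 F [ 0.5  0.3 -3.5] T [0.03 0.01 0.  ] w 0.0205
hover 10.03 jig xy mm -0.17 1.15 axle z 0.1058 yaw -100.43 F [-0.4  0.2 -4. ] T [ 0.05  0.03 -0.01] w 0.0204
mid False 11.06 jig xy mm -1.44 -0.08 axle z 0.069 yaw -100.4 F [-5.4  1.7 -4.5] T [0.54 0.82 0.06] w 0.0202
down False 11.69 jig xy mm -0.54 -0.19 axle z 0.0563 yaw -100.42 F [-7.2 -0.7  8.3] T [-0.13  1.75 -0.01] w 0.02
settled 11.89 jig xy mm -0.53 -0.2 axle z 0.0563 yaw -100.42 F [-8.3 -0.9  8.6] T [-0.13  1.75  0.05] w 0.0205
```

```bash
python3 - <<'E'
from h import *
o=robot.observe();p=o["tool_pos"]
g=robot.line_to([p[0],p[1],p[2]-.003],vel=.02,guard=25);robot.pause(.1)
o=robot.observe();print(g,o["tool_pos"]-p,o["ft_force"],o["torque"],o["time"])
s=robot.grab_frame("side");cv2.imwrite("pics/s5.png",s)
w=robot.grab_frame("wrist");cv2.imwrite("pics/w5.png",w)
v=np.hstack([cv2.resize(w[40:300,150:370],(400,473)),cv2.resize(s[140:210,200:275],(400,373),interpolation=2)[:473] if 0 else cv2.copyMakeBorder(cv2.resize(s[130:205,200:280],(400,375),interpolation=2),0,98,0,0,0)])
cv2.imwrite("pics/v5.png",v)
E
```

```text
True [-1.30559550e-04 -6.44420413e-07 -7.58371305e-06] [-2.77016015 -1.25836064  7.58946072] [-0.11515801  0.55525107 -0.01994617] 12.3
```

View pics/v5.png

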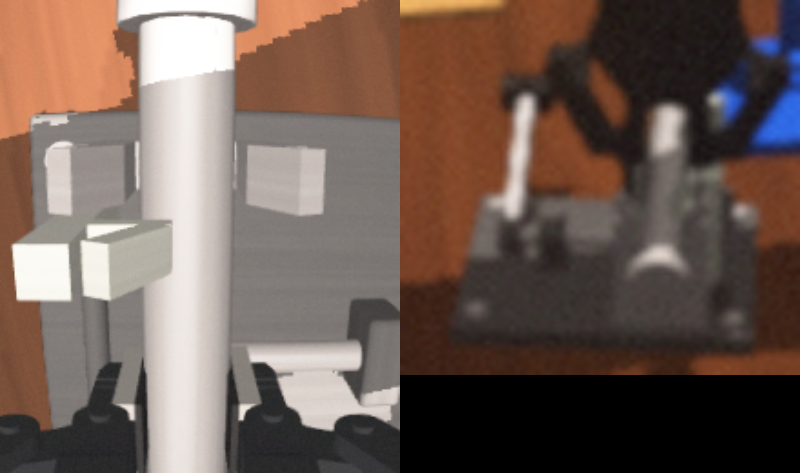

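The nose at crop (130,260) overhangs the axle, and another 25 N of push gave no further descent, so it is home. I'll release it, back off, and check before going to the handle.

```bash
python3 - <<'E'
from h import *
import pickle
O,jy=pickle.load(open("jig.pkl","rb"));th=np.radians(jy);ex=np.array([np.cos(th),np.sin(th)]);ey=np.array([-ex[1],ex[0]])
robot.set_gripper(.05)
p=robot.observe()["tool_pos"]
robot.line_to([p[0],p[1],.2],vel=.12)
H=O-ex*.085+ey*.1034
robot.move_pose([*H,.27],[180,0,jy-90]);robot.pause(.1)
o=robot.observe();print(o["tool_pos"][:2]-H,o["ft_force"],o["time"])
c=robot.get_calibration("wrist");w=robot.grab_frame("wrist");cv2.imwrite("pics/w6.png",w);pickle.dump(c,open("c6.pkl","wb"))
q=proj(c,[[*O,.067],[*(O+ey*.1),.056],[*(O-ey*.1),.056],[*(O+ex*.003+ey*.045),.074],[*(O+ex*.003-ey*.045),.074]],True);print(q)
cv2.imwrite("pics/w6b.png",cv2.resize(w,(800,600),interpolation=2))
E
```

```text
[ 9.68974460e-05 -8.62027144e-04] [ 0.32205437 -1.01856935  0.13910433] 14.45
[[160.89195915  77.9772162 ]
 [168.11138905 179.26949334]
 [166.56339855 -14.61235602]
 [156.67166884 125.8263852 ]
 [156.06210091  30.89718007]]
```

View pics/w6b.png

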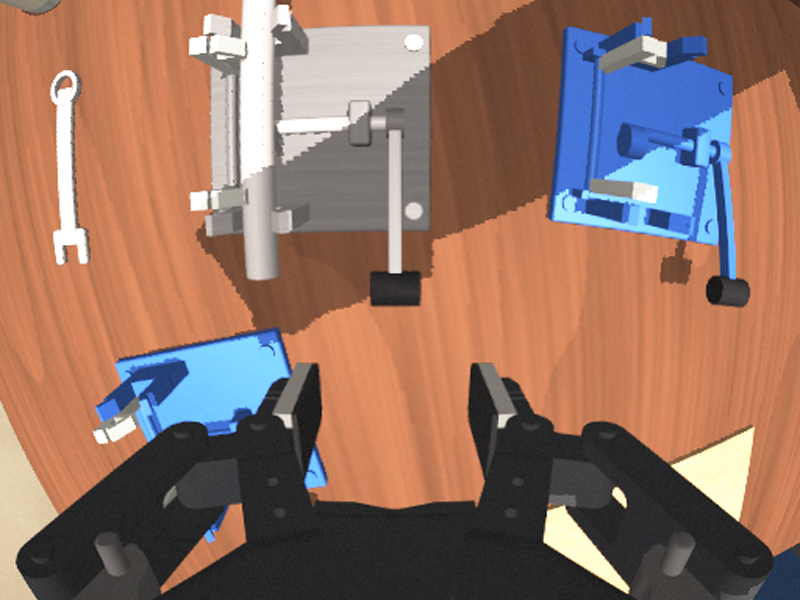

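Both noses, at (240,45) and (230,200), lie over the axle. Its end is at (262,279) against a predicted (263,280), so it is seated and centred. The handle is at (395,288). Next I'll pinch the handle and swing the lever.

```bash
python3 - <<'E'
from h import *
import pickle
O,jy=pickle.load(open("jig.pkl","rb"));th=np.radians(jy);ex=np.array([np.cos(th),np.sin(th)]);ey=np.array([-ex[1],ex[0]])
def pt(a,r=.11):
    b=np.radians(20)+a;return np.r_[O-ex*.085+ey*r*np.cos(b),.0265+r*np.sin(b)+.054]
def st(n):
    o=robot.observe();p=o["tool_pos"];y=(p[:2]-O)@ey;z=p[2]-.054-.0265
    print(n,round(o["time"],2),"x",round(float((p[:2]-O)@ex),4),"ang",round(np.arctan2(z,y)-np.radians(20),3),"r",round(np.hypot(y,z),4),"F",o["ft_force"].round(1),"w",round(o["gripper_width"],4),round(o["gripper_force"],0))
g=robot.line_to(pt(0),vel=.1,guard=15);st(f"at handle {g}")
if not g:
    robot.set_gripper(0.);st("pinched")
    for a in np.linspace(0,1.22,9)[1:]:
        robot.line_to(pt(a),vel=.06);st("a=%.2f"%a)
    robot.pause(.3);st("top")
c=robot.get_calibration("wrist");w=robot.grab_frame("wrist");cv2.imwrite("pics/w7.png",w)
s=robot.grab_frame("side");cv2.imwrite("pics/s7.png",s)
cv2.imwrite("pics/v7.png",np.hstack([cv2.resize(w[:,:370],(400,415)),cv2.resize(s[110:205,185:280],(400,400),interpolation=2) if 0 else cv2.copyMakeBorder(cv2.resize(s[110:205,185:280],(400,400),interpolation=2),0,15,0,0,0)]))
E
```

```text
at handle False 16.17 x -0.0847 ang 0.005 r 0.1104 F [ 0.5 -0.2  0.1] w 0.0498 0.0
pinched 16.48 x -0.0853 ang 0.003 r 0.1104 F [-3.5  1.9  3.8] w 0.0288 61.0
a=0.15 16.91 x -0.0853 ang 0.148 r 0.1099 F [-1.5  4.3 -3.2] w 0.0292 60.0
a=0.30 17.34 x -0.0853 ang 0.302 r 0.1096 F [-3.4  2.7 -3.7] w 0.029 60.0
a=0.46 17.77 x -0.0852 ang 0.457 r 0.1094 F [-2.9  0.3 -7.5] w 0.0291 60.0
a=0.61 18.21 x -0.0852 ang 0.613 r 0.1096 F [-2.7 -0.5 -8.8] w 0.0289 61.0
a=0.76 18.64 x -0.0852 ang 0.766 r 0.1099 F [-4.4  1.7 -9.2] w 0.0292 61.0
a=0.92 19.07 x -0.0852 ang 0.915 r 0.1102 F [-5.   3.8 -9.4] w 0.029 60.0
a=1.07 19.51 x -0.0852 ang 1.064 r 0.1106 F [-4.8  5.5 -6.8] w 0.029 60.0
a=1.22 19.94 x -0.0852 ang 1.215 r 0.111 F [-6.7  6.3 -2.6] w 0.0291 60.0
top 20.24 x -0.0852 ang 1.213 r 0.111 F [-6.4  5.8 -3.7] w 0.029 60.0
```

View pics/v7.png

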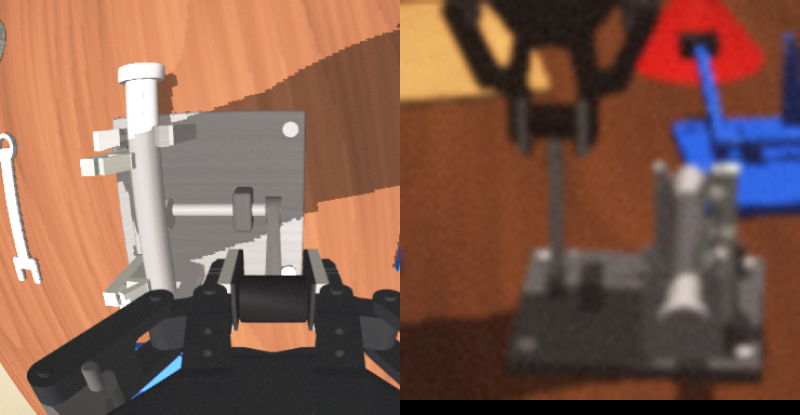

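The lever is upright in the pinch, the jaw is closed over the axle, and the spanner is untouched. One numeric check of the handle angle from the wrist picture before handing in.

```bash
python3 - <<'E'
from h import *
import pickle
O,jy=pickle.load(open("jig.pkl","rb"));th=np.radians(jy);ex=np.array([np.cos(th),np.sin(th)]);ey=np.array([-ex[1],ex[0]])
c=robot.get_calibration("wrist");w=cv2.imread("pics/w7.png").astype(float).mean(2)
print("profile",[(i,int(w[i,245:265].mean())) for i in range(246,310,3)])
for a in (1.12,1.17,1.22,1.27,1.32):
    b=a+np.radians(20);y,z=.11*np.cos(b),.0265+.11*np.sin(b);t=np.linspace(0,6.28,60)
    P=[np.r_[O-ex*.085+ey*(y+.011*np.cos(k)),z+.011*np.sin(k)] for k in t];q=proj(c,P,True)
    print(a,"rows",q[:,1].min().round(1),q[:,1].max().round(1),"col",q[:,0].mean().round(0))
s=robot.observe();print(s["time"],s["ft_force"])
E
```

```text
profile [(246, 141), (249, 161), (252, 165), (255, 29), (258, 33), (261, 36), (264, 39), (267, 42), (270, 45), (273, 52), (276, 57), (279, 58), (282, 58), (285, 55), (288, 51), (291, 48), (294, 48), (297, 42), (300, 158), (303, 157), (306, 157), (309, 156)]
1.12 rows 254.1 297.7 col 252.0
1.17 rows 244.6 289.2 col 252.0
1.22 rows 234.6 280.0 col 252.0
1.27 rows 223.9 270.1 col 252.0
1.32 rows 212.7 259.6 col 252.0
20.3417 [-5.35308673  7.02083499 -4.53043301]
```

The image suggests about 1.12 rad, but the arm's displacement says 1.22. I'll check against fixed points, namely the plate edge in this picture and the handle in w6, before believing either.

```bash
python3 - <<'E'
from h import *
import pickle
O,jy=pickle.load(open("jig.pkl","rb"));th=np.radians(jy);ex=np.array([np.cos(th),np.sin(th)]);ey=np.array([-ex[1],ex[0]])
J=lambda x,y,z:np.r_[O+ex*x+ey*y,z]
c=robot.get_calibration("wrist");c6=pickle.load(open("c6.pkl","rb"));R=cv2.Rodrigues(c["rvec"])[0];o=robot.observe();p=o["tool_pos"]
print("cam-TCP",-R.T@c["tvec"]-p,"axis",R[2],o["tcp_rot"])
for n,k in(("w7",c),("w6",c6)):
    print(n,"corner(-110,-75)",proj(k,J(-.11,-.075,.012),True),"edge -y mid",proj(k,J(-.06,-.075,.012),True))
b=np.radians(20);print("w6 handle exp",proj(c6,J(-.085,.11*np.cos(b),.0265+.11*np.sin(b)),True))
for z in(.04,.054,.065,.073):print("grasp pt",z,proj(c,[p[0],p[1],p[2]-z],True))
for n in("w6","w7"):
    im=cv2.imread(f"pics/{n}.png");g=cv2.cvtColor(im,cv2.COLOR_BGR2HSV)[...,1]<60
    x=255; r=np.where(g[10:200,262 if n=="w7" else 245])[0]+10;print(n,"first grey row",r[:3])
im6=cv2.imread("pics/w6.png").max(2);ys,xs=np.where(im6[165:205,230:275]<60);print("w6 handle dark rows",165+ys.min(),165+ys.max(),"cols",230+xs.min(),230+xs.max())
im=cv2.imread("pics/w7.png");cv2.imwrite("pics/v8.png",cv2.resize(im[150:340,170:350],(720,600) if 0 else (568,600),interpolation=2))
s7=cv2.imread("pics/s7.png");cs=robot.get_calibration("side")
for a in(0,1.12,1.22,1.3):
    t=a+b;print("side",a,proj(cs,J(-.085,.11*np.cos(t),.0265+.11*np.sin(t))))
print("side pivot",proj(cs,J(-.085,0,.0265)),"rod px (555,200)/crop ->",185+555*0)
E
```

```text
cam-TCP [-0.01273738 -0.06825248  0.07152705] axis [ 0.05177413  0.27342781 -0.96049814] [-1.79978950e+02  1.09446473e-01 -1.00522680e+02]
w7 corner(-110,-75) [[282.32611086 102.06143516]] edge -y mid [[222.38075533 102.02128006]]
w6 corner(-110,-75) [[274.95686828  15.90320004]] edge -y mid [[229.38138721  15.93443823]]
w6 handle exp [[252.37543975 184.14093567]]
grasp pt 0.04 [[252.3683432  275.00815822]]
grasp pt 0.054 [[252.38783564 259.66587619]]
grasp pt 0.065 [[252.4007456  249.32899175]]
grasp pt 0.073 [[252.40904882 242.60395606]]
w6 first grey row [16 17 18]
w7 first grey row [102 103 104]
w6 handle dark rows 174 194 cols 237 268
side 0 [[225.75110531 148.15511758]]
side 1.12 [[221.97487102 138.17909121]]
side 1.22 [[221.5359579  139.66832389]]
side 1.3 [[221.1854085  141.15706454]]
side pivot [[222.31367254 176.54125403]] rod px (555,200)/crop -> 185
```

View pics/v8.png

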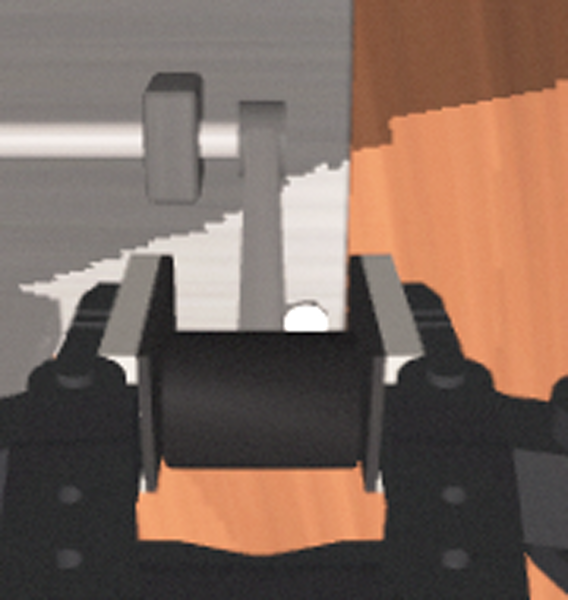

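The fixed points agree to about 1 px: plate edge at row 102 in both, and handle in w6 at row 184 in both. So the camera is right. The handle crept about 9 mm in the pads, and the lever is really at about 1.12. I'll advance it in small steps with image feedback.

```bash
cat >> h.py <<'E'
import pickle
O,jy=pickle.load(open("jig.pkl","rb"));th=np.radians(jy);ex=np.array([np.cos(th),np.sin(th)]);ey=np.array([-ex[1],ex[0]])
def angle(name=None):
    c=robot.get_calibration("wrist");w=robot.grab_frame("wrist")
    if name: cv2.imwrite(name,w)
    h=cv2.cvtColor(w,cv2.COLOR_BGR2HSV); d=(w[:,243:263].max(2).mean(1)<90)
    n,l,s,_=cv2.connectedComponentsWithStats(d[180:345].astype(np.uint8)[:,None])
    i=1+np.argmin([abs(s[k,3]-44) for k in range(1,n)]);mid=180+s[i,1]+(s[i,3]-1)/2
    A=np.linspace(.7,1.5,81);t=np.linspace(0,6.28,40);M=[]
    for a in A:
        b=a+np.radians(20);q=proj(c,[np.r_[O-ex*.085+ey*(.11*np.cos(b)+.011*np.cos(k)),.0265+.11*np.sin(b)+.011*np.sin(k)] for k in t],True)[:,1];M.append((q.min()+q.max())/2)
    a=np.interp(-mid,-np.array(M),A)
    o=robot.observe();p=o["tool_pos"];off=.11*np.cos(a+np.radians(20))-(p[:2]-O)@ey
    print("t",round(o["time"],2),"handle row",mid,"h",s[i,3],"lever",round(a,3),"handle-TCP y mm",round(off*1e3,1),"F",o["ft_force"].round(1),"w",round(o["gripper_width"],4));return a,p
E
python3 - <<'E'
from h import *
a,p=angle()
for _ in range(4):
    da=min(1.225-a,.05)
    if da<.012: break
    b=np.radians(20)+a
    d=.11*np.array([np.cos(b+da)-np.cos(b),np.sin(b+da)-np.sin(b)])
    robot.line_to([*(p[:2]+ey*d[0]),p[2]+d[1]],vel=.03);robot.pause(.15)
    a,p=angle("pics/w9.png")
E
```

```text
t 20.39 handle row 276.0 h 43 lever 1.12 handle-TCP y mm 10.3 F [-5.2  6.7 -3.9] w 0.029
t 20.91 handle row 277.0 h 43 lever 1.159 handle-TCP y mm 10.9 F [ -2.2   6.  -13.2] w 0.029
t 21.43 handle row 277.5 h 44 lever 1.202 handle-TCP y mm 11.2 F [ -0.9   6.6 -13. ] w 0.0292
t 21.88 handle row 278.0 h 43 lever 1.216 handle-TCP y mm 11.4 F [ -0.5   6.7 -12.4] w 0.0288
```

```bash
python3 - <<'E'
from h import *
# compute camera pose in TCP frame from live, evaluate on w9 (arm unmoved since)
c=robot.get_calibration("wrist");o=robot.observe();p=o["tool_pos"];ps=np.radians(o["tcp_rot"][2])
tx=np.array([np.cos(ps),np.sin(ps)]);ty=np.array([np.sin(ps),-np.cos(ps)])
Q=lambda a,b,z:np.r_[p[:2]+tx*a+ty*b,p[2]-z]
print("TCP jig y",(p[:2]-O)@ey,"z",p[2]-.054)
for z in(.066,.069,.073): print("tip edge",z,proj(c,[Q(.011,-.0145,z),Q(.011,.0145,z),Q(-.011,.0145,z)],True).round(1).tolist())
for a in(1.216,1.316):
    b=a+np.radians(20);hy=.11*np.cos(b);hz=.0265+.11*np.sin(b);t=np.linspace(0,6.28,60)
    for e in(-.1,-.07):
        q=proj(c,[np.r_[O+ex*e+ey*(hy+.011*np.cos(k)),hz+.011*np.sin(k)] for k in t],True);print(a,e,"rows",q[:,1].min().round(1),q[:,1].max().round(1),"cols",q[:,0].min().round(1),q[:,0].max().round(1))
w=cv2.imread("pics/w9.png");g=w.max(2)
for r in(226,230,234,238,242,250,262,270,278,286,294): print(r,g[r,205:300:3].tolist())
E
```

```text
TCP jig y -0.01086605510380618 z 0.13796606193818492
tip edge 0.066 [[223.6, 228.7], [281.3, 228.7], [279.7, 266.5]]
tip edge 0.069 [[224.2, 226.4], [280.7, 226.5], [279.2, 263.8]]
tip edge 0.073 [[224.8, 223.5], [280.1, 223.5], [278.7, 260.2]]
1.216 -0.1 rows 256.2 299.5 cols 279.9 284.2
1.216 -0.07 rows 256.1 299.4 cols 219.7 224.1
1.316 -0.1 rows 236.0 280.8 cols 280.7 285.3
1.316 -0.07 rows 235.9 280.7 cols 218.7 223.4
226 [130, 129, 133, 131, 125, 124, 136, 135, 135, 146, 226, 227, 225, 226, 134, 131, 130, 132, 213, 230, 232, 232, 232, 232, 235, 215, 236, 240, 242, 238, 227, 228]
230 [133, 134, 186, 182, 184, 188, 170, 229, 230, 229, 230, 230, 231, 232, 133, 132, 133, 131, 201, 235, 235, 237, 236, 237, 238, 179, 181, 198, 196, 190, 230, 224]
234 [223, 223, 139, 142, 140, 65, 40, 223, 224, 225, 225, 226, 225, 227, 134, 131, 132, 135, 181, 231, 230, 231, 232, 232, 233, 113, 41, 144, 140, 141, 192, 226]
238 [223, 195, 141, 143, 141, 39, 35, 223, 223, 223, 224, 225, 226, 226, 133, 132, 133, 133, 168, 229, 229, 231, 231, 231, 231, 84, 38, 120, 143, 142, 144, 226]
242 [45, 143, 139, 1
[... 270 characters left out ...]
0, 41, 128, 143, 141, 144]
262 [180, 170, 169, 54, 40, 34, 40, 40, 38, 42, 44, 41, 34, 41, 34, 41, 35, 38, 41, 38, 40, 43, 38, 34, 36, 41, 39, 41, 47, 121, 171, 177]
270 [46, 45, 233, 80, 64, 36, 50, 49, 50, 47, 45, 45, 47, 48, 46, 48, 49, 44, 43, 46, 45, 46, 45, 43, 46, 43, 44, 39, 80, 216, 157, 49]
278 [46, 46, 45, 80, 78, 38, 57, 53, 57, 57, 54, 59, 59, 57, 59, 58, 55, 51, 54, 54, 55, 55, 53, 55, 51, 51, 47, 40, 81, 45, 47, 48]
286 [45, 48, 43, 55, 82, 42, 53, 56, 57, 56, 57, 57, 56, 58, 58, 60, 59, 57, 62, 62, 59, 61, 65, 60, 60, 63, 55, 54, 81, 49, 47, 49]
294 [45, 47, 42, 49, 79, 28, 52, 50, 50, 53, 49, 50, 54, 48, 52, 50, 52, 56, 55, 52, 51, 50, 53, 50, 51, 53, 49, 67, 78, 49, 47, 44]
```

The fingertip edge falls at row 231 against a predicted 229, so the wrist model holds at close range and the lever is really at 1.216 rad. I'll test that the hold is steady.

```bash
python3 - <<'E'
from h import *
angle();robot.pause(2.5);a,p=angle();robot.pause(2);angle("pics/w10.png")
# axle/jaw check: collar and -y nose still where seated pose predicts
c=robot.get_calibration("wrist");print(proj(c,[np.r_[O-ey*.1,.0585],np.r_[O-ey*.1-ex*.016,.0585],np.r_[O-ey*.1+ex*.016,.0585]],True))
w=cv2.imread("pics/w10.png");h=cv2.cvtColor(w,cv2.COLOR_BGR2HSV);
for r in(70,80,90,100): s=np.where(h[r,95:180,1]<60)[0]+95;print(r,s.min() if len(s) else None,s.max() if len(s) else None,len(s))
s=np.where(h[40:120,130,1]<60)[0]+40;print("collar first row",s.min())
E
```

```text
t 21.93 handle row 278.0 h 43 lever 1.216 handle-TCP y mm 11.4 F [ -0.9   5.7 -12.8] w 0.0287
t 24.48 handle row 278.0 h 43 lever 1.216 handle-TCP y mm 11.4 F [ -0.5   7.  -13.6] w 0.0286
t 26.52 handle row 278.0 h 43 lever 1.216 handle-TCP y mm 11.4 F [ -1.9   6.3 -13.7] w 0.0291
[[133.26610319  86.76935222]
 [153.95051312  84.89716663]
 [113.70375041  88.8872433 ]]
70 None None 0
80 110 151 42
90 110 150 41
100 117 146 30
collar first row 75
```

```bash
python3 -c "
from plant import robot
print(robot.job_done())"
```

```text
the job is handed in; nothing more can be done
None
```

The job is handed in at about 27 s: the axle is seated and released in the steel jig with the jaw closed over it, and the lever is held at about 1.216 rad (steady for 4.5 s), though the handle had crept about 11 mm to the edge of the pads.

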